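Snap the retaining clip onto a stirrer shaft

TASK

Take the fork tool from the white tray and, holding it, push the loose split clip along the drive's flat cover onto the shaft groove until both jaws snap shut behind the shaft, then bed it by pressing it home against the shaft with about 15 N for half a second. Ease it on: never push the clip with more than 22 N, do not grind the fork into the cover, touch the clip with nothing but the fork, and leave the other things on the bench alone. Then lay the fork back in the tray and let go.

Things in the scene. Friction and masses are not known exactly. Their poses are not given: they have to be found in the camera images.
- drive: Stirrer drive fixed to the bench: a flat box 245 mm long (x from -195 to +50), 110 mm wide, its smooth cover 40 mm above the bench, a round motor lying beyond its far end (+x). Origin on the bench under the middle of the shaft slot; x is the direction in which the clip is pushed onto the shaft, z up.
- shaft_mid (a point): Middle of the shaft slot, level with the cover. A vertical shaft stub 22 mm tall is clamped ANYWHERE within 10 mm either way of it along the drive's x (exact place not measured; no offset in y). From the cover up: a groove 7.5 mm high with a core 16 mm wide (round nose, radius 8, towards -x; flat sides; square back 14 mm past the axis), then a wider, oblong collar.
- clip: Loose dark steel split clip, 5 mm thick, lying flat on the drive's cover on the -x side of the shaft, mouth (+x) towards it, somewhat off line. Origin on its underside at the centre of its eye, which meets the shaft's axis when home. Bridge: x -18 to -8.5, 36 mm wide, with two flat shoulders at x = -18 to push on, beside a middle tang 10 mm wide out to x = -28.
- clip_eye (a point): Centre of the clip's eye, 2.5 mm over its underside; axes as the clip's. On the way home the barbs meet the groove's nose about 25 mm before home, the jaws ride open under some 4 to 15 N of push and spring shut only in the last 2 or 3 mm, drawing the clip ahead of the fork; the bridge then rests on the shaft, a hard stop.
- jaw_left (a joint): Opening of the clip's +y sprung jaw (rad): 0 closed, about 0.065 riding over the shaft core, 0.3 at most. The jaws are 6 mm wide, at y = +-13, run to x = +21 mm and end in round inward barbs (radius 3.5, centred at x = 18, y = +-9.5 mm) that leave a mouth 12 mm wide.
- jaw_right (a joint): The same for the -y jaw.
- fork: Fork tool, about 120 g, 100 mm long, flat in the tray. Origin on its underside below the grip; x to the prongs, z up. Black upright handle 18 mm wide (y), 34 mm tall, x from -35 to +25, to be held across its width; then a steel blade 6 mm thick (z 0 to 6 mm) ending in two prongs 14 mm long, 11.5 mm wide each, 13 mm gap between, tips at x = +65 mm.
- prongs (a point): Point midway between the prong tips, 65 mm ahead of the fork's origin and 3 mm over its underside; axes as the fork's. If the blade bears down on the cover while pushing, its drag takes part of the push (up to some 5 N).
- tray: White tray fixed to the bench, 160 by 130 mm outside, walls 3 mm thick and 12 mm tall. Origin under its middle; its floor is 3 mm above the bench. Left or right of the drive, changing places with a blue tip rack.
- beaker: Glass beaker, 68 mm across, 85 mm tall, origin at its foot: leave it alone.
- reagent: Amber glass jar, 60 mm across, 110 mm tall, origin at its foot: leave it alone.
- driver: Screwdriver lying on the bench nearer the robot: leave it alone.
There are look-alikes about, which are no part of the job. What is meant by the fork is not yellow, and is the larger of those in its own colour.

How it is judged:
By the outcome, as a careful person would: the job done as asked, in the order asked, and still so for the second after the job is handed in, with the robot touching nothing.
It also fails if it takes over 72 s, if anything falls off the work surface, if the arm or the gripper's body presses on something with over 40 N, if the wrist force passes 120 N, or if a joint passes its speed limit or range.

ROBOT

A 7-joint arm with a two-finger parallel gripper is mounted at the origin on the work surface. World frame = base frame: x ahead of the robot, y to its left, z up, the work surface at z = 0. Lengths are in mm, angles in rad, forces in N, time in s.
With the tool pointing down it reaches from about 400 to 925 mm from the base axis. Payload 4.1 kg.
Tool frame: the origin (TCP) lies at the very end of the fingers, on their centre line; the grasp point (between the pads) lies 19 mm behind it; z points along the fingers, y is the line along which they close (so a half turn about z gives the same grasp; the last joint's range is limited). The gripper opens to 85 mm and grips with 20 to 120 N. Pads are 22 mm wide; open, the fingers measure 114 mm over their backs; the gripper's body (76 mm by 85 mm) begins 54 mm behind the grasp point. The pads swing forward as they close: fully open they stand 13 mm farther back than shut.
Start: joints at [-1.278, 0.398, 0.045, 1.537, -0.019, 1.207, -0.051], TCP at [248.187, 600.789, 231.347] pointing down, gripper open.
Joint ranges: [-2.82, 2.82], [-0.49, 2.23], [-1.37, 1.46], [0, 2.46], [-1.36, 4.5], [0.23, 2], [-2.94, 2.94]. Speed limits (rad/s): [2.57, 2.57, 3.14, 3.14, 3.14, 3.14, 3.14].

INTERFACE

Orientations are given as a unit quaternion [w, x, y, z].
In Python, from station import r gives the robot as it stands. The module is installed in compiled form; this text tells all that it offers.
- The arm moves only by the shell command python3 -m pendant 'ROWS' [FORCE]. ROWS is a JSON object of lists of equal length, an entry for each row: "jaw": the closure, from -1 (fully open) to 1 (shut), so that 0 is half open; "travel": the shift along the tool's x, y, z in cm, a list of three; "rotation": the turn, a rotation vector about the tool's x, y, z in rad, a list of three. In form: {"jaw": [jaw, ...], "travel": [[tx, ty, tz], ...], "rotation": [[ax, ay, az], ...]}. A call has 1 to 12 rows; each row shifts and turns the commanded pose from where the row before left it, along the tool's axes as they then stand; what a row does not reach is not made up. A row lasts 1/10 s, in which the tool goes at most 50 mm and 8.59 degrees, less where a joint would pass 70% of its speed; a pose out of reach is approached as far as the arm can. A call with a gripper value outside its range is refused whole. The fingers move at their own pace and stop on an object; FORCE is the grip in N (left out, the last holds). Time passes only in rows, so rows that do not move let the fingers close. It gives the time, the measured TCP pose, the force, the opening and the grip force at its end, in the units of the state.
- r.observe(): the state, without advancing time (a new reading comes with each control period).
- r.read_camera(name): name is "side" or "top"; returns a dict with "color" (400x640x3 uint8, blue, green, red), "fx", "fy", "cx", "cy" (pixels), "R" (3x3) and "t" (3): a world point X has camera coordinates R X + t. Camera axes: x right, y down, z forward; pixel columns grow to the right and rows downward; lengths in mm; the calibration is good to about 2 mm. A picture is of the moment at which its call begins. There is no depth.
- r.sign_off(): hands the job in; it is judged then, once.
The state is a dict: "time": time; "joints": joint angles; "dq": joint speeds; "tau": joint torques, N m; "ee_pos": TCP position; "tool_rot": TCP orientation; "force": force on the tool from outside, world axes, zero at the start; "moment": the same for the moment, N m; "width": finger opening in mm; "finger_force": force on a finger pad.
Only numpy, scipy, OpenCV 4.12 (cv2) and the standard library are available. Lean on these libraries where they do the work, as an engineer would, in place of code of your own. Each camera call takes 0.05 s, during which the arm holds its last target. There are 200 camera calls.

## Working session

There is one attempt and no reset: what is moved stays moved. The work goes in short steps, Python scripts to look and compute and a shell command to move; the robot and the scene stay as the last step left them, time stands still between calls to the robot, and variables do not carry over. Pictures are saved under pics/ and viewed, at most 10 in all, crops included, and the job is handed in when it is done.

```bash
mkdir -p pics; cat > h.py <<'E'
import numpy as np,cv2
from station import r
from scipy.spatial.transform import Rotation as Ro
def P(c,uv,z):
    R=np.array(c["R"]);t=np.array(c["t"]);d=R.T@np.array([(uv[0]-c["cx"])/c["fx"],(uv[1]-c["cy"])/c["fy"],1]);o=-R.T@t
    return o+d*(z-o[2])/d[2]
def Q(c,X):
    x=np.array(c["R"])@np.array(X,float)+np.array(c["t"]);return [c["fx"]*x[0]/x[2]+c["cx"],c["fy"]*x[1]/x[2]+c["cy"]]
def crop(n,x0,y0,w,h,s,f):
    c=r.read_camera(n);cv2.imwrite("pics/"+f,cv2.resize(c["color"][y0:y0+h,x0:x0+w],None,fx=s,fy=s,interpolation=cv2.INTER_CUBIC));return c
def loc(p,yaw): # world vec->local
    return Ro.from_euler('z',-yaw).apply(p)
E
python3 - <<'E'
from h import *
np.set_printoptions(precision=3,suppress=True)
for n in("top","side"):
    c=crop(n,0,0,640,400,1,n+"0.png");print(n,c["fx"],c["cx"],c["cy"],np.array(c["R"]),c["t"])
o=r.observe();print(o["ee_pos"],Ro.from_quat(np.roll(o["tool_rot"],-1)).as_matrix(),o["width"],o["force"],o["time"])
E
```

```text
top 454.27675872064924 319.4571847351828 200.93666104750923 [[-0.029 -1.     0.005]
 [-0.983  0.028 -0.179]
 [ 0.179 -0.011 -0.984]] [  12.55   548.595 1108.382]
side 439.64306381832927 323.49903601762566 203.56420315192187 [[-0.98  -0.201  0.014]
 [-0.146  0.662 -0.735]
 [ 0.138 -0.722 -0.678]] [520.849 126.04  961.742]
[247.961 600.226 230.355] [[-0.924  0.382 -0.001]
 [ 0.382  0.924 -0.002]
 [-0.    -0.002 -1.   ]] 85.61338880459057 [1.196 1.228 0.996] 0.1
```

View pics/top0.png

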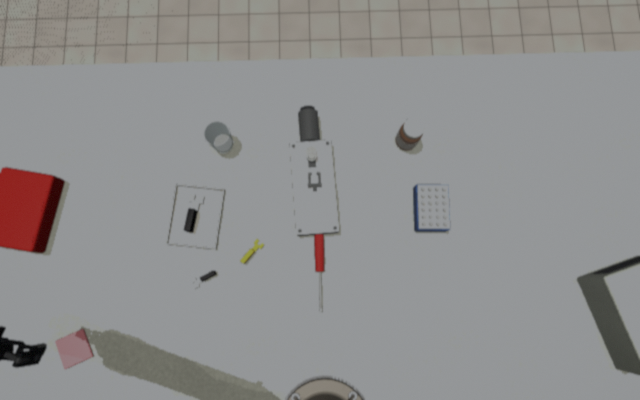

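View pics/side0.png

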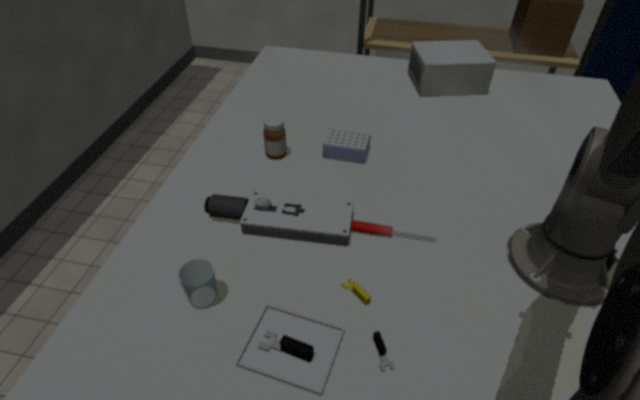

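Top view: the candidates are a black fork in the tray (193,213), a smaller black one on the bench (206,277) and a yellow one (252,252). I choose the one in the tray, since it is the larger black one. The drive is at about (315,188), its clip at (314,180) and its shaft at (312,158). In the side view the tray fork is at (290,346) and the clip at (292,209).

```bash
python3 - <<'E'
from h import *
a=r.read_camera("top")["color"];b=r.read_camera("side")["color"]
f=lambda i,x,y,w,h,s:cv2.resize(i[y:y+h,x:x+w],None,fx=s,fy=s,interpolation=cv2.INTER_CUBIC)
im=np.zeros((600,800,3),np.uint8)
im[:600,:400]=f(a,165,180,66,75,8)[:600,:400]*1
im[:600,400:800]=f(b,235,305,110,90,6.667)[:600,:400]*0
# right: top drive x285-345 y135-240 at 5.7
d=f(a,285,135,66,100,6);im[:600,400:796]=d[:600,:396]
cv2.imwrite("pics/c1.png",im)
s=np.zeros((600,800,3),np.uint8)
s[:300,:800]=f(b,240,185,125,60,6.4)[:300,:800] if 0 else cv2.resize(b[190:235,240:360],(800,300),interpolation=cv2.INTER_CUBIC)
s[300:,:]=cv2.resize(b[325:370,245:365],(800,300),interpolation=cv2.INTER_CUBIC)
cv2.imwrite("pics/c2.png",s)
E
```

```text
(no output)
```

View pics/c1.png

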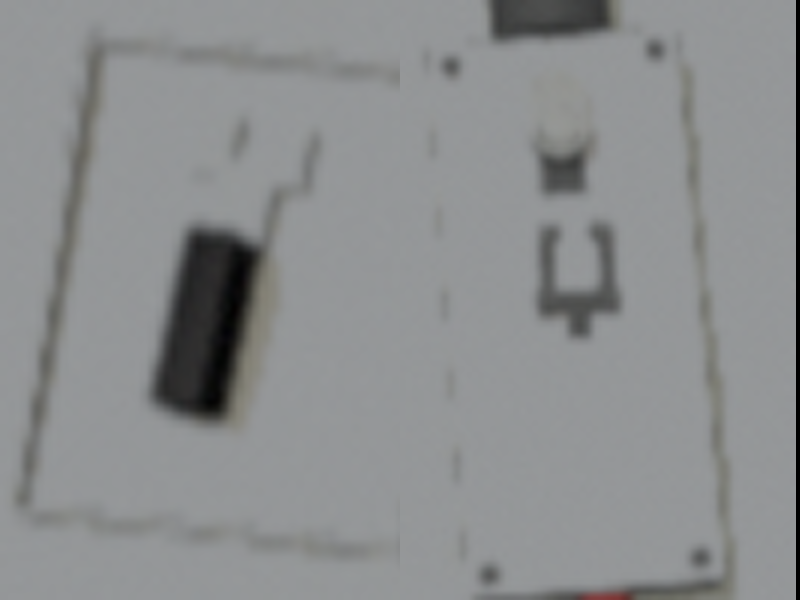

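View pics/c2.png

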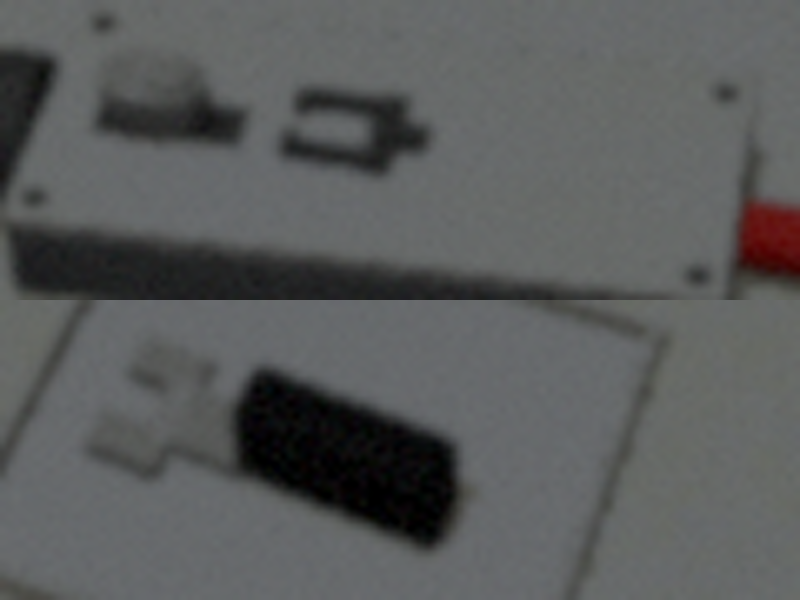

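```bash
python3 - <<'E'
from h import *
np.set_printoptions(precision=1,suppress=True)
T=r.read_camera("top");S=r.read_camera("side")
tl=lambda p:(165+p[0]/8-.5,180+p[1]/8-.5); tr=lambda p:(285+(p[0]-400)/6-.5,135+p[1]/6-.5)
su=lambda p:(240+p[0]/6.667-.5,190+p[1]/6.667-.5); sl=lambda p:(245+p[0]/6.667-.5,325+(p[1]-300)/6.667-.5)
def show(n,c,m,pts,z): 
    W=np.array([P(c,m(p),z) for p in pts]);print(n,W[:,:2].tolist() if 0 else W[:,:2],"mean",W.mean(0)[:2]);return W
a=show("screwsT",T,tr,[(450,66),(655,50),(489,574),(700,557)],40)
b=show("screwsS",S,su,[(35,197),(103,22),(697,275),(725,92)],40)
for w in(a,b): 
    d=w[0]+w[1]-w[2]-w[3];print("yaw",np.arctan2(d[1],d[0]),"len",np.hypot(*d[:2])/2,np.hypot(*(w[0]-w[1])[:2]))
show("handleT",T,tl,[(192,230),(238,237),(155,400),(200,412)],37)
show("handleS",S,sl,[(262,372),(455,445),(435,545),(240,465)],37)
show("tipS",S,sl,[(150,345),(130,380),(105,410),(90,450)],8)
show("tipT",T,tl,[(240,120),(317,135)],6)
show("clipT front,shoulderL,R,tang",T,tr,[(552,228),(603,228),(540,312),(618,307),(580,335)],44)
show("clipS",S,su,[(283,150),(297,95),(385,170),(405,100),(428,137)],44)
show("coreT nose",T,tr,[(565,190)],40)
E
```

```text
screwsT [[700.5  62.2]
 [705.3 -27.8]
 [476.5  49.9]
 [481.2 -39.7]] mean [590.9  11.1]
screwsS [[700.3  61. ]
 [705.9 -29.3]
 [476.2  49.1]
 [481.4 -40.8]] mean [591.  10.]
yaw 0.05373717985768894 len 224.39710395442438 90.1330178232915
yaw 0.05189414630570913 len 224.65801290165302 90.45165840188656
handleT [[541.5 333. ]
 [538.8 318.2]
 [487.  343.5]
 [482.7 329.1]] mean [512.5 330.9]
handleS [[538.1 321.8]
 [483.4 331.8]
 [482.3 359.9]
 [536.6 348.9]] mean [510.1 340.6]
tipS [[576.7 303.9]
 [578.9 315.5]
 [582.9 325.6]
 [583.2 337.9]] mean [580.4 320.7]
tipT [[583.4 326.6]
 [577.6 301.1]] mean [580.5 313.9]
clipT front,shoulderL,R,tang [[625.3  19.3]
 [624.7  -2.7]
 [588.4  25.4]
 [589.6  -8.1]
 [577.8   8.6]] mean [601.2   8.5]
clipS [[623.7  25. ]
 [626.4  -2.8]
 [587.4  27. ]
 [589.1  -8.4]
 [576.9   8.1]] mean [600.7   9.8]
coreT nose [[643.1  13.3]] mean [643.1  13.3]
```

```bash
cat >> h.py <<'E'
def to(X,yaw): # desired TCP, fork yaw; tool x = -fork x. prints delta in tool axes (cm) and rotvec
    o=r.observe();R=Ro.from_quat(np.roll(o["tool_rot"],-1));
    G=Ro.from_matrix(np.array([[-np.cos(yaw),np.sin(yaw),0],[-np.sin(yaw),-np.cos(yaw),0],[0,0,-1]]).T.T@np.diag([1,-1,1])) if 0 else Ro.from_matrix(np.c_[[-np.cos(yaw),-np.sin(yaw),0],[-np.sin(yaw),np.cos(yaw),0],[0,0,-1]])
    d=np.array(X)-o["ee_pos"]
    print("t %.2f"%o["time"],"tcp",np.round(o["ee_pos"],1),"travel",np.round(R.inv().apply(d)/10,2),"rot",np.round((R.inv()*G).as_rotvec(),3),"travel after rot",np.round(G.inv().apply(d)/10,2),"F",np.round(o["force"],1),"w %.1f"%o["width"])
E
python3 -m pendant '{"jaw":[0,0,0,0,0,0,0,0,0,0,0,0],"travel":[[-3.2,-1.3,0.9],[-3.2,-1.3,0.9],[-3.2,-1.3,0.9],[-3.2,-1.3,0.9],[-3.2,-1.3,0.9],[-3.2,-1.3,0.9],[-3.2,-1.3,0.9],[-3.2,-1.3,0.9],[-3.2,-1.3,0.9],[-3.2,-1.3,0.9],[-3.2,-1.3,0.9],[0,0,0]],"rotation":[[0,0,0],[0,0,0],[0,0,0],[0,0,0],[0,0,0],[0,0,0],[0,0,0],[0,0,0],[0,0,0],[0,0,0],[0,0,0],[0,0,-0.1]]}' 40
python3 -c "
from h import *
to([516,332.3,12],-0.188)"
```

```text
time: 1.5
ee_pos: [522.8, 327.4, 131.1]
tool_rot: [0.001, 0.149, 0.989, -0.002]
force: [-0.2, -0.2, 0.8]
width: 42.7
finger_force: 0.0
t 1.50 tcp [522.8 327.4 131.1] travel [ 0.83  0.32 11.9 ] rot [-0.005  0.002 -0.11 ] travel after rot [ 0.76  0.35 11.91] F [-0.2 -0.2  0.8] w 42.7
```

```bash
python3 -m pendant '{"jaw":[0,0,0,0,0,0,0,0,0],"travel":[[0,0,0],[0.76,0.35,1.5],[0,0,2],[0,0,2],[0,0,2],[0,0,2],[0,0,1.5],[0,0,0.7],[0,0,0]],"rotation":[[-0.005,0.002,-0.11],[0,0,0],[0,0,0],[0,0,0],[0,0,0],[0,0,0],[0,0,0],[0,0,0],[0,0,0]]}' 
python3 - <<'E'
from h import *
to([516,332.3,12],-0.188)
a=r.read_camera("top")["color"];b=r.read_camera("side")["color"]
im=np.hstack([cv2.resize(a[170:260,160:250],(400,400),interpolation=cv2.INTER_CUBIC),cv2.resize(b[290:390,240:340],(400,400),interpolation=cv2.INTER_CUBIC)])
cv2.imwrite("pics/g.png",im)
E
```

```text
time: 2.4
ee_pos: [511.5, 339.4, 14.5]
tool_rot: [-0.001, 0.091, 0.996, 0.002]
force: [-0.5, -0.8, 0.4]
width: 42.9
finger_force: 0.0
t 2.40 tcp [511.5 339.4  14.5] travel [-0.57 -0.61  0.24] rot [ 0.004 -0.003  0.006] travel after rot [-0.57 -0.61  0.25] F [-0.5 -0.8  0.4] w 42.9
```

View pics/g.png

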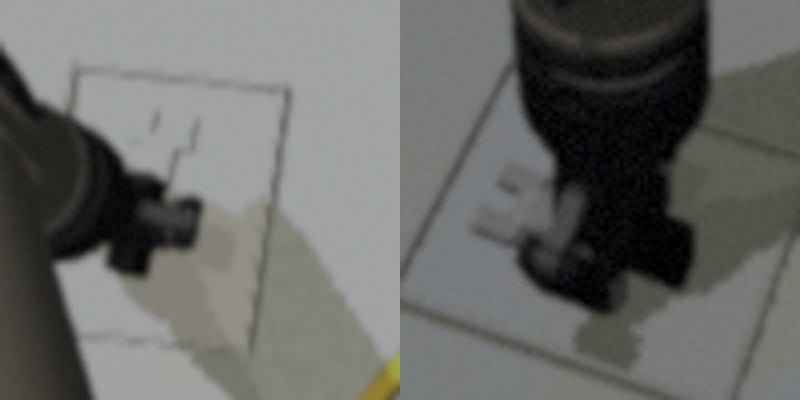

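The fingers straddle the handle (about (150,215) in the left half), off centre by about 8 mm. I'll correct that, then close.

```bash
python3 -m pendant '{"jaw":[0,0,0,1,1,1,1,1,1,1],"travel":[[-0.55,-0.6,0],[0,0,0.2],[0,0,0],[0,0,0],[0,0,0],[0,0,0],[0,0,0],[0,0,0],[0,0,0],[0,0,0]],"rotation":[[0.004,-0.003,0.006],[0,0,0],[0,0,0],[0,0,0],[0,0,0],[0,0,0],[0,0,0],[0,0,0],[0,0,0],[0,0,0]]}' 60
python3 -c "
from h import *
to([516,332.3,12],-0.188)"
```

```text
time: 3.5
ee_pos: [516.5, 333.1, 13.6]
tool_rot: [0.001, 0.094, 0.996, 0.001]
force: [-0.4, -0.0, 5.4]
width: 17.0
finger_force: 60.7
t 3.50 tcp [516.5 333.1  13.6] travel [ 0.03 -0.09  0.16] rot [0.002 0.002 0.   ] travel after rot [ 0.03 -0.09  0.16] F [-0.4 -0.   5.4] w 17.0
```

```bash
python3 -m pendant '{"jaw":[1,1,1,1,1,1,1,1,1],"travel":[[0,0,0],[0,0,0],[0,0,-0.5],[0,0,-1.5],[0,0,-2.5],[0,0,-2.5],[0,0,-1],[0,0,0],[0,0,0]],"rotation":[[0,0,0],[0,0,0],[0,0,0],[0,0,0],[0,0,0],[0,0,0],[0,0,-0.119],[0,0,-0.119],[0,0,0]]}' 110
python3 -c "
from h import *
to([490,4.5,95],0.05)"
```

```text
time: 4.4
ee_pos: [516.3, 332.5, 94.3]
tool_rot: [0.001, -0.025, 1.0, 0.001]
force: [-0.0, -0.3, -1.1]
width: 16.1
finger_force: 107.4
t 4.40 tcp [516.3 332.5  94.3] travel [  4.26 -32.63  -0.12] rot [ 0.001  0.002 -0.   ] travel after rot [  4.27 -32.63  -0.07] F [-0.  -0.3 -1.1] w 16.1
```

```bash
python3 -m pendant '{"jaw":[1,1,1,1,1,1,1,1,1,1,1,1],"travel":[[0.4,-1.5,0],[0.4,-3,0],[0.4,-3.5,0],[0.4,-3.5,0],[0.4,-3.5,0],[0.4,-3.5,0],[0.4,-3.5,0],[0.4,-3.5,0],[0.4,-3.5,0],[0.4,-2.6,0],[0.3,-1,0],[0,0,0]],"rotation":[[0,0,0],[0,0,0],[0,0,0],[0,0,0],[0,0,0],[0,0,0],[0,0,0],[0,0,0],[0,0,0],[0,0,0],[0,0,0],[0,0,0]]}'
python3 - <<'E'
from h import *
to([490,4.5,95],0.05)
a=r.read_camera("top")["color"];b=r.read_camera("side")["color"]
im=np.vstack([cv2.resize(b[160:230,240:380],(600,300),interpolation=cv2.INTER_CUBIC),cv2.resize(a[130:210,265:425],(600,300),interpolation=cv2.INTER_CUBIC)])
cv2.imwrite("pics/h.png",im)
E
```

```text
time: 5.6
ee_pos: [488.3, 3.0, 92.7]
tool_rot: [0.0, -0.023, 1.0, 0.0]
force: [0.2, -0.0, -1.8]
width: 16.2
finger_force: 107.6
t 5.60 tcp [488.3   3.   92.7] travel [-0.17  0.15 -0.23] rot [ 0.     0.    -0.005] travel after rot [-0.18  0.14 -0.23] F [ 0.2 -0.  -1.8] w 16.2
```

View pics/h.png

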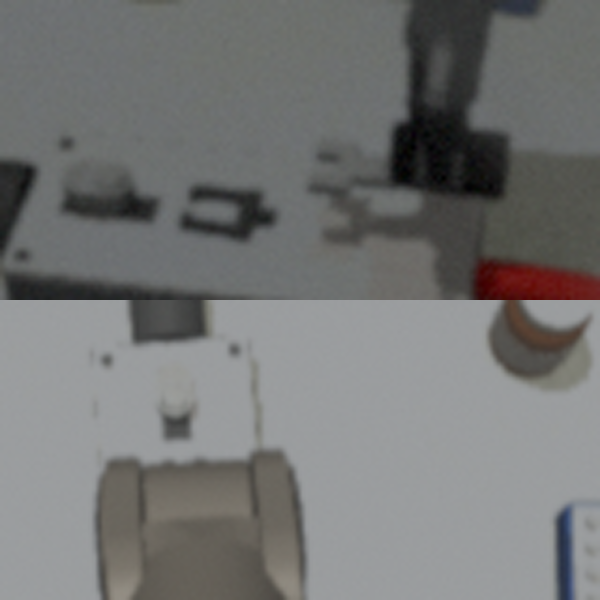

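Side view: the fork is held level with its prong tips at about (314,168) in the crop. The clip's tang end is at (273,215) and the shaft at (100,190). The arm hides the clip from the top camera. I'll go lower to align.

```bash
python3 -m pendant '{"jaw":[1,1,1,1,1,1,1],"travel":[[-0.3,0.15,0.5],[-0.2,0,1],[0,0,1],[0,0,0.7],[0,0,0.4],[0,0,0],[0,0,0]],"rotation":[[0,0,-0.005],[0,0,0],[0,0,0],[0,0,0],[0,0,0],[0,0,0],[0,0,0]]}'
python3 - <<'E'
from h import *
to([494,4.5,52],0.05)
b=r.read_camera("side")["color"]
cv2.imwrite("pics/i.png",cv2.resize(b[180:240,260:360],(800,480),interpolation=cv2.INTER_CUBIC))
E
```

```text
time: 6.4
ee_pos: [494.7, 6.7, 57.0]
tool_rot: [0.001, -0.028, 1.0, 0.0]
force: [-0.1, 0.0, -1.7]
width: 15.9
finger_force: 107.6
t 6.40 tcp [494.7   6.7  57. ] travel [ 0.08 -0.21  0.5 ] rot [0.001 0.002 0.005] travel after rot [ 0.08 -0.21  0.5 ] F [-0.1  0.  -1.7] w 15.9
```

View pics/i.png

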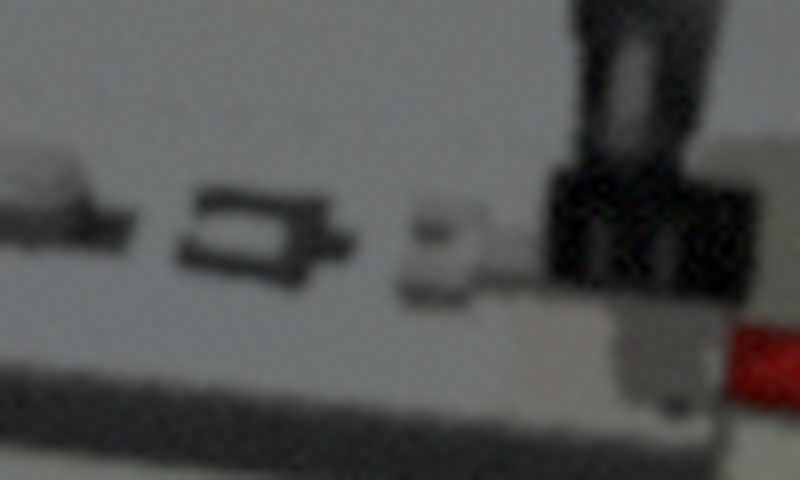

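```bash
python3 - <<'E'
from h import *
np.set_printoptions(precision=1,suppress=True)
S=r.read_camera("side");m=lambda p:(260+p[0]/8-.5,180+p[1]/8-.5)
g=lambda p,z:P(S,m(p),z)[:2]
print("tips far,near",g((415,198),52.4),g((402,288),52.4))
print("clip shoulder far,near,tang; jaw far near",g((328,190),45),g((298,285),44),g((355,245),44),g((205,190),45),g((180,262),44))
for yo in(-18,18):
  a=.055;p=np.array([494.7,6.7,52.4])+65*np.array([np.cos(a),np.sin(a),0])+yo*np.array([-np.sin(a),np.cos(a),0]);u=Q(S,p);print("pred tip px",(u[0]+.5-260)*8,(u[1]+.5-180)*8)
for ex,ey,y in((605.5,9.5,.04),):
  for X,Y in((-18,-18),(-18,18),(-28,-5),(-28,5),(21,-13),(21,13)):
    c,s=np.cos(y),np.sin(y);u=Q(S,[ex+c*X-s*Y,ey+s*X+c*Y,45]);print("clip pred",X,Y,(u[0]+.5-260)*8,(u[1]+.5-180)*8)
E
```

```text
tips far,near [562.   -5.9] [557.4  30.9]
clip shoulder far,near,tang; jaw far near [589.3 -11.6] [588.4  27.6] [576.5   8.2] [624.1  -3.9] [623.4  25.7]
pred tip px 421.30317505650237 194.6131177953166
pred tip px 400.02676384520237 280.820705082112
clip pred -18 -18 329.43058700263055 196.0081117389982
clip pred -18 18 304.06138396505094 281.16728004609877
clip pred -28 -5 354.6229073998629 230.44897297885677
clip pred -28 5 347.8177001352951 254.15689848778197
clip pred 21 -13 194.03673176605207 191.45710564004185
clip pred 21 13 173.30142746488173 252.38970194780836
```

```bash
python3 -m pendant '{"jaw":[1,1,1,1],"travel":[[0,-0.3,0.2],[0,0,0.2],[0,0,0.1],[0,0,0]],"rotation":[[0,0,0],[0,0,0],[0,0,0],[0,0,0]]}'
python3 -m pendant '{"jaw":[1,1],"travel":[[0,0,0.05],[0,0,0]],"rotation":[[0,0,0],[0,0,0]]}'
python3 -m pendant '{"jaw":[1,1],"travel":[[0,0,0.05],[0,0,0]],"rotation":[[0,0,0],[0,0,0]]}'
```

```text
time: 6.9
ee_pos: [494.6, 3.8, 51.8]
tool_rot: [0.001, -0.028, 1.0, 0.0]
force: [0.7, 0.0, -1.3]
width: 15.8
finger_force: 107.6
time: 7.1
ee_pos: [494.8, 3.8, 51.5]
tool_rot: [0.001, -0.028, 1.0, 0.0]
force: [-0.1, 0.3, -1.1]
width: 16.3
finger_force: 107.6
time: 7.3
ee_pos: [494.8, 3.8, 51.0]
tool_rot: [0.001, -0.028, 1.0, 0.0]
force: [-1.0, -0.1, -1.8]
width: 15.9
finger_force: 107.6
```

```bash
python3 -m pendant '{"jaw":[1,1],"travel":[[0,0,0.05],[0,0,0]],"rotation":[[0,0,0],[0,0,0]]}'
python3 -m pendant '{"jaw":[1,1],"travel":[[0,0,0.05],[0,0,0]],"rotation":[[0,0,0],[0,0,0]]}'
python3 - <<'E'
from h import *
b=r.read_camera("side")["color"];print(r.observe()["force"])
cv2.imwrite("pics/j.png",cv2.resize(b[190:235,265:340],(800,480),interpolation=cv2.INTER_CUBIC))
E
```

```text
time: 7.5
ee_pos: [494.9, 3.8, 50.8]
tool_rot: [0.001, -0.028, 1.0, 0.001]
force: [-0.4, -0.8, 2.7]
width: 15.8
finger_force: 108.2
time: 7.7
ee_pos: [494.8, 3.8, 50.7]
tool_rot: [0.001, -0.028, 1.0, 0.001]
force: [-3.1, 0.6, 7.1]
width: 15.9
finger_force: 108.9
[-2.8797375   0.1899842   7.01588091]
```

View pics/j.png

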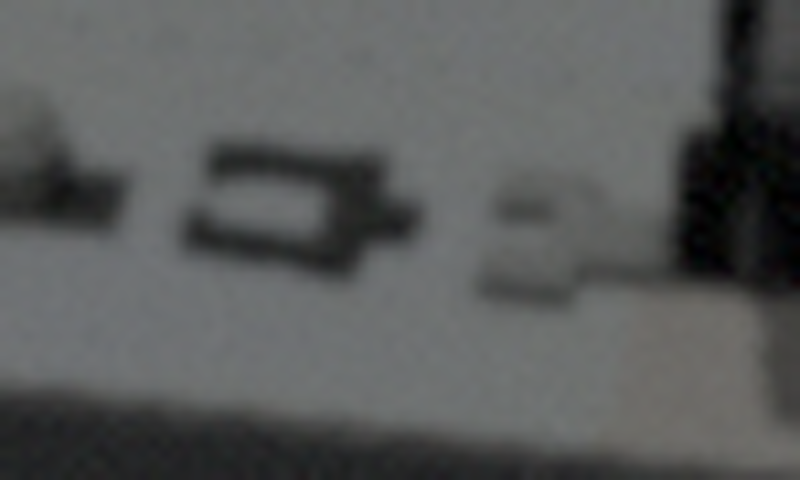

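```bash
python3 - <<'E'
from h import *
np.set_printoptions(precision=1,suppress=True)
S=r.read_camera("side");k=800/75;m=lambda p:(265+p[0]/k-.5,190+p[1]/k-.5)
g=lambda p,z:P(S,m(p),z)[:2]
print("tips far,near,gapfar(z40),gapnear",g((500,180),46),g((485,285),46),g((495,218),40),g((490,248),46))
print("near bottom",g((483,302),40),"far shoulder",g((385,153),45),"near sh top/bottom",g((352,260),45),g((350,275),40),"tang",g((420,195),45),g((415,240),40))
for a,o,z in((.055,(494.8,3.8),46),):
  for Y in(-18,-6.5,6.5,18):
    u=Q(S,[o[0]+65*np.cos(a)-np.sin(a)*Y,o[1]+65*np.sin(a)+np.cos(a)*Y,z]);print("fork",Y,(u[0]+.5-265)*k,(u[1]+.5-190)*k)
for ex,ey,y in((605.5,9.5,.05),):
  for X,Y in((-18,-18),(-18,18),(-28,-5),(-28,5),(21,-13),(21,13)):
    c,s=np.cos(y),np.sin(y);u=Q(S,[ex+c*X-s*Y,ey+s*X+c*Y,45]);print("clip",X,Y,(u[0]+.5-265)*k,(u[1]+.5-190)*k)
# template: upsampled local gray columns
b=cv2.cvtColor(S["color"],cv2.COLOR_BGR2GRAY)
print(b[203:222,308:322])
print(b[200:218,295:308])
E
```

```text
tips far,near,gapfar(z40),gapnear [562.   -5.6] [557.9  26.7] [561.9   0.1] [559.4  15.5]
near bottom [558.6  25.8] far shoulder [588.6  -9.7] near sh top/bottom [587.4  24.3] [588.1  23.9] tang [578.    1.7] [577.1  10.4]
fork -18 510.99364856404765 165.59649489438894
fork -6.5 502.1716261245947 201.5351041568947
fork 6.5 492.02045931106414 242.8882995464728
fork 18 482.8785395270139 280.1300868217837
clip -18 -18 385.25487514239103 154.02777590306323
clip -18 18 353.08533452052507 267.74077116790124
clip -28 -5 419.51456068668386 199.69209997547114
clip -28 5 410.90306174416946 231.3446641952478
clip 21 -13 204.58310097161907 149.18481583537323
clip 21 13 178.10790507089283 230.59399511342446
[[113 111 111 112 113 112 114 112 110 115 111 113 113 112]
 [111 113 112 112 111 112 111 110 113 111 112 111 110 113]
 [113 112 110 111 106 104 105 104 107 107 109 109 108 110]
 [112 113 110 108 101  98  98 101 101  98 102 101 103 111]
 [111 110 108 102  96  93  95  96  98  97  98  98  95 104]
 [113 114 109  97  87  85  85  88  92  97 100  97  94  96]
 [112 111 105  88  78  75  74  75  85  99 
[... 1016 characters left out ...]
52  55  64  86 104 113 111 115 112 113]
 [ 38  38  42  41  45  62  85 106 111 111 112 111 113]
 [ 59  46  36  40  43  59  85 102 106 108 113 113 113]
 [ 74  52  44  39  43  52  71  82  92  99 108 112 112]
 [ 78  52  41  39  34  42  54  56  72  85 104 110 115]
 [ 73  47  38  35  37  37  38  40  53  79 101 111 115]
 [ 63  46  38  39  36  35  39  36  57  85 106 113 113]
 [ 47  45  37  43  51  63  61  63  80  99 110 112 112]
 [ 42  41  37  52  79  93  92  92  98 109 111 113 113]
 [ 39  39  39  66  94 106 108 109 108 111 113 113 114]
 [ 59  56  61  85 105 110 111 114 110 112 115 109 111]
 [ 86  86  88  99 108 113 112 113 113 112 113 112 112]
 [107 104 105 109 112 111 110 113 111 111 113 110 113]]
```

The prong tips straddle the tang line: from the pixel rows the fork's axis is within about 0.5 mm of the clip's. The cover was felt at TCP z of about 50.9. I'll lift slightly and advance.

```bash
python3 -m pendant '{"jaw":[1,1,1,1,1,1,1],"travel":[[0,0,-0.12],[-0.4,0,0],[-0.4,0,0],[-0.5,0,0],[-0.4,0,0],[-0.4,0,0],[0,0,0]],"rotation":[[0,0,0],[0,0,0],[0,0,0],[0,0,0],[0,0,0],[0,0,0],[0,0,0]]}'
python3 -m pendant '{"jaw":[1,1,1,1],"travel":[[-0.2,0,0],[-0.2,0,0],[-0.2,0,0],[0,0,0]],"rotation":[[0,0,0],[0,0,0],[0,0,0],[0,0,0]]}'
python3 - <<'E'
from h import *
b=cv2.cvtColor(r.read_camera("side")["color"],cv2.COLOR_BGR2GRAY);print(r.observe()["force"])
print(b[200:222:1,288:310])
E
```

```text
time: 8.5
ee_pos: [516.6, 5.0, 51.2]
tool_rot: [0.001, -0.028, 1.0, 0.0]
force: [0.5, -0.1, -0.9]
width: 16.3
finger_force: 107.8
time: 8.9
ee_pos: [522.0, 5.3, 51.3]
tool_rot: [0.001, -0.028, 1.0, 0.0]
force: [0.8, 0.5, -1.8]
width: 15.6
finger_force: 107.7
[-0.14588848  0.38252295 -0.85201693]
[[111 112 112 112 113 113 113 111 111 112 115 112 113 112 114 114 112 111
  111 113 113 112]
 [111 111 112 111 112 112 113 113 112 113 114 114 111 111 111 113 114 112
  113 113 110 113]
 [106 108 107 109 110 113 111 111 110 111 111 112 112 112 112 112 111 112
  111 113 113 111]
 [ 86  90  94  99 101 103 104 101 103 100 101 103 105 107 108 108 110 110
  110 111 112 113]
 [ 58  66  66  74  75  76  77  78  77  78  77  80  91  99 101 104 102 106
  104 106 109 108]
 [ 43  44  43  45  49  50  50  51  53  53  50  63  81  91  97  97  99  97
   99 101  99  99]
 [ 65  61  58  59  56  48  46  44  44  42  46  59  78  87  90  92  94  96
   97  95  94  95]
 [ 96  93  89  85  84  74  66  50  40  43  39  51  65  73  77  82  88  94
   97 100  94  89]
 [110 108 107 104 102  97  86  64  47  44  38  40  53  53  
[... 543 characters left out ...]
3  83  85  87  88  86  88  88
   84  75  73  78]
 [ 99  97  93  90  83  74  57  53  54  61  66  71  70  71  72  69  74  76
   76  86  95  98]
 [112 110 109 107 102  97  90  86  81  80  82  78  78  76  78  74  72  71
   81  96 108 106]
 [113 114 112 113 111 109 107 105 103 103 103 101 101  98  98  95  93  89
   92 102 111 112]
 [114 112 113 114 114 113 113 112 111 112 111 110 111 110 110 108 108 105
  105 110 113 114]
 [113 113 113 112 113 111 114 112 111 113 111 111 113 111 114 113 111 111
  112 112 110 113]
 [113 112 112 113 113 113 113 112 113 114 112 114 113 113 112 112 113 113
  112 112 111 112]
 [113 113 112 113 112 113 113 113 112 114 114 109 112 113 113 112 112 114
  113 114 115 111]]
```

```bash
python3 -m pendant '{"jaw":[1,1,1,1,1,1,1,1,1],"travel":[[-0.2,0,0],[-0.25,0.04,0],[-0.25,0.04,0],[-0.25,0.04,0],[-0.25,0.05,0],[-0.25,0.05,0],[-0.25,0.04,0],[-0.2,0.02,0],[0,0,0]],"rotation":[[0,0,0],[0,0,0],[0,0,0],[0,0,0],[0,0,0],[0,0,0],[0,0,0],[0,0,0],[0,0,0]]}'
python3 - <<'E'
from h import *
to([540,10,51.3],.053)
b=r.read_camera("side")["color"]
cv2.imwrite("pics/k.png",cv2.resize(b[185:230,240:315],(800,480),interpolation=cv2.INTER_CUBIC))
E
```

```text
time: 9.85
ee_pos: [541.0, 9.2, 51.3]
tool_rot: [0.001, -0.028, 1.0, 0.0]
force: [-0.3, 0.6, -1.7]
width: 15.7
finger_force: 107.7
t 9.85 tcp [541.    9.2  51.3] travel [0.1  0.08 0.  ] rot [0.001 0.002 0.002] travel after rot [0.1  0.08 0.  ] F [-0.3  0.6 -1.7] w 15.7
```

View pics/k.png

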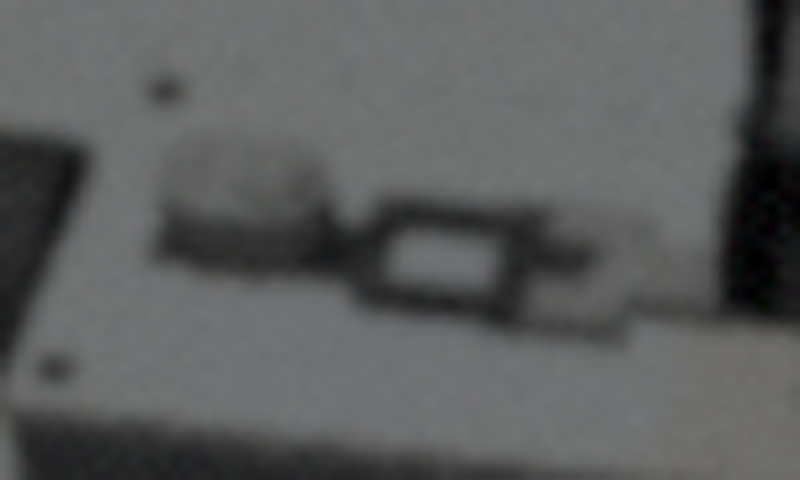

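```bash
python3 - <<'E'
from h import *
np.set_printoptions(precision=1,suppress=True)
S=r.read_camera("side");k=800/75;m=lambda p:(240+p[0]/k-.5,185+p[1]/k-.5)
g=lambda p,z:P(S,m(p),z)[:2]
L=lambda n,w:print(n,w,"off line",w[1]-(13.9+.053*(w[0]-663.4)))
L("jaw far",g((385,203),45));L("jaw near bottom",g((358,303),40));L("sh far",g((548,208),45));L("sh near bottom",g((500,322),40));L("near tang end",g((592,255),43))
L("screws",g((165,90),40));L("",g((55,368),40))
L("collar left low",g((160,260),40));L("collar right",g((335,265),40));L("colltop L",g((170,165),62));L("colltop R",g((320,165),62))
b=cv2.cvtColor(S["color"],cv2.COLOR_BGR2GRAY);print(b[195:216,254:294])
E
```

```text
jaw far [645.4   1.7] off line -11.198923912379138
jaw near bottom [644.   28.2] off line 15.344130366325626
sh far [610.4  -4.3] off line -15.412918327687562
sh near bottom [612.8  27.3] off line 16.12706001219908
near tang end [598.   6.] off line -4.4187004233213045
screws [705.7 -28.8] off line -44.9807885533163
 [700.6  60.9] off line 45.000119135473014
collar left low [689.4  24.5] off line 9.219628979843927
collar right [652.2  17.9] off line 4.6015842481194404
colltop L [687.3  17.6] off line 2.4519059388533364
colltop R [656.1  10.7] off line -2.786397050797044
[[104 102 104 110 112 112 114 116 111 112 114 112 113 112 112 114 112 112
  112 112 113 113 112 112 112 115 113 113 113 114 111 113 113 113 112 112
  111 111 110 115]
 [112 110 110 112 110 111 110 109 111 110 111 113 111 112 112 113 115 115
  114 113 111 114 114 112 114 112 112 112 113 112 112 113 114 112 112 112
  114 114 111 114]
 [110 108 109 107 107 106 105 107 107 108 108 108 110 109 112 112 112 112
  112 115 111 112 113 113 115 112 112 112 112 110 113 113 112 114 111 110
  115 113 113 112]
 [112 107 105 101 100 
[... 2284 characters left out ...]
  44  45  59
   71  76  76  74]
 [113 113 114 113 110 110 109 110 109 105 105 107 107 104 105 105 103  97
   82  59  40  39  42  42  51  50  55  58  63  66  61  62  50  40  47  67
   84  91  92  91]
 [115 114 112 114 112 113 114 112 112 111 110 112 113 112 112 111 112 109
  100  79  61  53  54  47  45  39  41  44  43  43  46  44  39  38  52  72
   85  89  92  93]
 [115 112 113 115 113 113 115 114 113 115 112 112 112 112 112 114 113 113
  109  97  89  85  84  77  73  67  66  65  62  61  51  45  39  38  48  70
   79  82  84  83]
 [116 112 113 114 115 113 112 114 113 116 114 115 114 112 113 113 114 112
  110 109 106 106 103 101 100  98 100  95  94  88  82  68  54  55  57  66
   73  71  73  71]]
```

```bash
python3 - <<'E'
from h import *
np.set_printoptions(precision=2,suppress=True)
S=r.read_camera("side");b=cv2.cvtColor(S["color"],cv2.COLOR_BGR2GRAY).astype(float)
def edges(col):
    v=b[196:222,col];t=75;i=np.where(v<t)[0];f,l=i[0],i[-1]
    return 196+f-(t-v[f])/(v[f-1]-v[f]), 196+l+(t-v[l])/(v[l+1]-v[l])
rr=np.arange
for col in(277,279,281,283):
    e=edges(col)
    # far edge: line world at z45 ; near edge z40
    w=[P(S,(col,e[0]),45),P(S,(col,e[1]),40)]
    print(col,e,[ (round(x[0],1),round(x[1]-(13.9+.053*(x[0]-663.4)),2)) for x in w])
E
```

```text
277 (np.float64(203.14285714285714), np.float64(213.875)) [(np.float64(642.5), np.float64(-13.03)), (np.float64(634.4), np.float64(16.99))]
279 (np.float64(203.2), np.float64(214.2)) [(np.float64(638.0), np.float64(-13.6)), (np.float64(629.6), np.float64(17.29))]
281 (np.float64(203.53333333333333), np.float64(214.26666666666668)) [(np.float64(633.1), np.float64(-13.24)), (np.float64(625.1), np.float64(16.77))]
283 (np.float64(203.8), np.float64(214.6060606060606)) [(np.float64(628.4), np.float64(-13.1)), (np.float64(620.4), np.float64(17.11))]
```

```bash
for i in 1; do python3 -m pendant '{"jaw":[1,1,1,1,1],"travel":[[-0.15,-0.02,0],[-0.15,-0.02,0],[-0.1,-0.01,0],[-0.1,0,0],[0,0,0]],"rotation":[[0,0,0],[0,0,0],[0,0,0],[0,0,0],[0,0,0]]}' | grep -E 'pos|force'; python3 -m pendant '{"jaw":[1,1,1],"travel":[[-0.1,0,0],[-0.1,0,0],[-0.1,0,0]],"rotation":[[0,0,0],[0,0,0],[0,0,0]]}' | grep -E 'pos|force'; done
```

```text
ee_pos: [545.8, 8.9, 51.3]
force: [0.3, 0.3, -1.1]
finger_force: 107.7
ee_pos: [548.7, 9.1, 51.3]
force: [-0.2, -0.9, -1.7]
finger_force: 107.7
```

```bash
python3 -m pendant '{"jaw":[1,1,1],"travel":[[-0.1,0,0],[-0.1,0,0],[-0.1,0,0]],"rotation":[[0,0,0],[0,0,0],[0,0,0]]}' | grep -E 'pos|^force';  python3 -m pendant '{"jaw":[1,1],"travel":[[-0.1,0,0],[-0.1,0,0]],"rotation":[[0,0,0],[0,0,0]]}' | grep -E 'pos|^force'
```

```text
ee_pos: [551.7, 9.3, 51.3]
force: [-0.8, 0.2, -0.8]
ee_pos: [553.7, 9.4, 51.3]
force: [-0.1, 0.9, -1.3]
```

```bash
python3 -m pendant '{"jaw":[1,1],"travel":[[-0.1,0,0],[-0.1,0,0]],"rotation":[[0,0,0],[0,0,0]]}' | grep -E 'pos|^force';  python3 -m pendant '{"jaw":[1,1],"travel":[[-0.1,0,0],[-0.1,0,0]],"rotation":[[0,0,0],[0,0,0]]}' | grep -E 'pos|^force'
```

```text
ee_pos: [555.7, 9.5, 51.3]
force: [-0.4, -0.1, -2.1]
ee_pos: [557.2, 9.5, 51.2]
force: [-1.1, -1.1, -1.3]
```

```bash
python3 -m pendant '{"jaw":[1,1],"travel":[[-0.1,0,0],[0,0,0]],"rotation":[[0,0,0],[0,0,0]]}' | grep -E 'pos|^force';  python3 -m pendant '{"jaw":[1,1],"travel":[[-0.1,0,0],[0,0,0]],"rotation":[[0,0,0],[0,0,0]]}' | grep -E 'pos|^force'
```

```text
ee_pos: [557.4, 9.4, 51.0]
force: [-4.0, -1.3, 0.2]
ee_pos: [557.6, 9.4, 51.0]
force: [-5.8, -0.8, 2.6]
```

```bash
python3 -m pendant '{"jaw":[1,1],"travel":[[-0.1,0,0],[0,0,0]],"rotation":[[0,0,0],[0,0,0]]}' | grep -E 'pos|^force';  python3 -m pendant '{"jaw":[1,1],"travel":[[-0.1,0,0],[0,0,0]],"rotation":[[0,0,0],[0,0,0]]}' | grep -E 'pos|^force'
```

```text
ee_pos: [557.7, 9.3, 50.9]
force: [-8.7, -0.3, 3.8]
ee_pos: [557.8, 9.3, 50.9]
force: [-10.9, -0.0, 7.1]
```

```bash
python3 -m pendant '{"jaw":[1,1],"travel":[[0,0,-0.15],[0,0,0]],"rotation":[[0,0,0],[0,0,0]]}' | grep -E 'pos|rot|^force';  python3 -m pendant '{"jaw":[1,1],"travel":[[-0.1,0,-0.05],[0,0,0]],"rotation":[[0,0,0],[0,0,0]]}' | grep -E 'pos|^force'
```

```text
ee_pos: [558.3, 9.5, 51.7]
tool_rot: [-0.003, -0.028, 1.0, 0.0]
force: [-6.7, -0.9, -2.4]
ee_pos: [559.4, 9.5, 52.0]
force: [-5.2, -0.2, -1.5]
```

```bash
python3 -m pendant '{"jaw":[1,1],"travel":[[-0.05,0,-0.03],[0,0,0]],"rotation":[[0,0,0],[0,0,0]]}' | grep -E 'pos|rot|^force';  python3 -m pendant '{"jaw":[1,1],"travel":[[-0.05,0,-0.03],[0,0,0]],"rotation":[[0,0,0],[0,0,0]]}' | grep -E 'pos|^force'
```

```text
ee_pos: [560.1, 9.5, 52.3]
tool_rot: [-0.002, -0.028, 1.0, 0.0]
force: [-4.7, 0.1, -1.8]
ee_pos: [561.1, 9.6, 52.8]
force: [-4.3, -1.2, -2.1]
```

```bash
python3 -m pendant '{"jaw":[1,1,1],"travel":[[-0.1,0,0.06],[-0.1,0,0.03],[0,0,0]],"rotation":[[0,0,0],[0,0,0],[0,0,0]]}' | grep -E 'pos|rot|^force';  python3 -m pendant '{"jaw":[1,1,1],"travel":[[-0.1,0,0],[-0.1,0,0],[0,0,0]],"rotation":[[0,0,0],[0,0,0],[0,0,0]]}' | grep -E 'pos|^force'
```

```text
ee_pos: [566.1, 10.0, 53.1]
tool_rot: [0.001, -0.028, 1.0, 0.0]
force: [-2.6, -0.8, -1.2]
ee_pos: [568.1, 10.1, 53.2]
force: [-2.4, -0.4, -1.7]
```

```bash
python3 -m pendant '{"jaw":[1,1,1],"travel":[[-0.1,0,0],[-0.1,0,0],[0,0,0]],"rotation":[[0,0,0],[0,0,0],[0,0,0]]}' | grep -E 'pos|rot|^force';  python3 -m pendant '{"jaw":[1,1,1],"travel":[[-0.1,0,0],[-0.1,0,0],[0,0,0]],"rotation":[[0,0,0],[0,0,0],[0,0,0]]}' | grep -E 'pos|^force'
```

```text
ee_pos: [569.8, 10.3, 53.0]
tool_rot: [0.001, -0.028, 1.0, 0.0]
force: [-2.7, -0.7, -1.9]
ee_pos: [571.9, 10.3, 53.1]
force: [-3.1, -0.1, -1.3]
```

```bash
python3 -m pendant '{"jaw":[1,1,1],"travel":[[-0.05,0,0.06],[-0.05,0,0.06],[0,0,0]],"rotation":[[0,0,0],[0,0,0],[0,0,0]]}' | grep -E 'pos|rot|^force';  python3 -m pendant '{"jaw":[1,1,1],"travel":[[-0.1,0,0],[-0.1,0,0],[0,0,0]],"rotation":[[0,0,0],[0,0,0],[0,0,0]]}' | grep -E 'pos|^force'
```

```text
ee_pos: [572.7, 10.4, 51.7]
tool_rot: [0.001, -0.028, 1.0, 0.0]
force: [-2.5, -0.5, -1.8]
ee_pos: [574.8, 10.6, 51.8]
force: [-2.2, -1.4, -1.3]
```

```bash
python3 -m pendant '{"jaw":[1,1,1],"travel":[[-0.1,0,0],[-0.1,0,0],[0,0,0]],"rotation":[[0,0,0],[0,0,0],[0,0,0]]}' | grep -E 'pos|rot|^force';  python3 -m pendant '{"jaw":[1,1,1],"travel":[[-0.1,0,0],[-0.1,0,0],[0,0,0]],"rotation":[[0,0,0],[0,0,0],[0,0,0]]}' | grep -E 'pos|^force'
```

```text
ee_pos: [576.9, 10.6, 51.9]
tool_rot: [0.001, -0.028, 1.0, 0.0]
force: [-2.4, -0.4, -1.8]
ee_pos: [580.6, 11.2, 52.6]
force: [-0.3, 0.1, -2.2]
```

```bash
python3 -m pendant '{"jaw":[1,1],"travel":[[-0.1,0,0],[0,0,0]],"rotation":[[0,0,0],[0,0,0]]}' | grep -E 'pos|rot|^force';  python3 -m pendant '{"jaw":[1,1],"travel":[[-0.1,0,0],[0,0,0]],"rotation":[[0,0,0],[0,0,0]]}' | grep -E 'pos|^force'
```

```text
ee_pos: [580.4, 11.0, 52.2]
tool_rot: [0.002, -0.028, 1.0, 0.001]
force: [-0.9, -0.1, -1.6]
ee_pos: [580.8, 10.9, 51.9]
force: [-0.3, 0.2, -1.4]
```

```bash
python3 -m pendant '{"jaw":[1,1],"travel":[[-0.1,0,0],[0,0,0]],"rotation":[[0,0,0],[0,0,0]]}' | grep -E 'pos|rot|^force';  python3 -m pendant '{"jaw":[1,1],"travel":[[-0.1,0,0],[0,0,0]],"rotation":[[0,0,0],[0,0,0]]}' | grep -E 'pos|^force'
```

```text
ee_pos: [581.6, 10.9, 51.8]
tool_rot: [0.001, -0.028, 1.0, 0.0]
force: [0.2, 0.2, -2.1]
ee_pos: [582.0, 10.9, 51.6]
force: [-1.6, -0.7, -1.0]
```

```bash
python3 -m pendant '{"jaw":[1,1,1],"travel":[[-0.1,0,-0.05],[-0.1,0,-0.05],[0,0,0]],"rotation":[[0,0,0],[0,0,0],[0,0,0]]}' | grep -E 'pos|rot|^force';  python3 -m pendant '{"jaw":[1,1],"travel":[[-0.1,0,-0.03],[0,0,0]],"rotation":[[0,0,0],[0,0,0]]}' | grep -E 'pos|^force'
```

```text
ee_pos: [582.2, 10.9, 52.0]
tool_rot: [-0.002, -0.028, 1.0, 0.0]
force: [-5.4, -0.1, -1.2]
ee_pos: [582.3, 10.9, 52.1]
force: [-7.4, 0.2, 1.1]
```

```bash
python3 -m pendant '{"jaw":[1,1],"travel":[[-0.1,0,-0.03],[0,0,0]],"rotation":[[0,0,0],[0,0,0]]}' | grep -E 'pos|rot|^force'
```

```text
ee_pos: [582.4, 10.9, 52.2]
tool_rot: [-0.004, -0.028, 1.0, 0.0]
force: [-8.9, 0.2, 0.9]
```

```bash
python3 -m pendant '{"jaw":[1,1,1],"travel":[[-0.1,0,-0.04],[-0.1,0,-0.04],[0,0,0]],"rotation":[[0,0,0],[0,0,0],[0,0,0]]}' | grep -E 'pos|rot|^force'
```

```text
ee_pos: [582.5, 10.9, 52.5]
tool_rot: [-0.006, -0.028, 1.0, 0.0]
force: [-10.9, 0.6, 2.4]
```

```bash
python3 -m pendant '{"jaw":[1,1,1],"travel":[[-0.1,0,-0.04],[-0.1,0,-0.05],[0,0,0]],"rotation":[[0,0,0],[0,0,0],[0,0,0]]}' | grep -E 'pos|rot|^force'
```

```text
ee_pos: [582.6, 10.9, 52.8]
tool_rot: [-0.008, -0.028, 1.0, 0.0]
force: [-14.8, -0.7, 1.7]
```

```bash
python3 -m pendant '{"jaw":[1,1,1,1],"travel":[[-0.05,0,-0.03],[0,0,0],[0,0,0],[0,0,0]],"rotation":[[0,0,0],[0,0,0],[0,0,0],[0,0,0]]}' | grep -E 'pos|rot|^force'
python3 -m pendant '{"jaw":[1,1,1,1,1],"travel":[[0,0,0],[0,0,0],[0,0,0],[0,0,0],[0,0,0]],"rotation":[[0,0,0],[0,0,0],[0,0,0],[0,0,0],[0,0,0]]}' | grep -E 'pos|rot|^force'
```

```text
ee_pos: [582.7, 10.9, 52.9]
tool_rot: [-0.008, -0.028, 1.0, 0.0]
force: [-14.8, 0.0, 2.6]
ee_pos: [582.7, 10.9, 52.9]
tool_rot: [-0.008, -0.028, 1.0, 0.0]
force: [-13.7, -0.5, 1.6]
```

```bash
python3 -m pendant '{"jaw":[1,1,1,1],"travel":[[-0.06,0,-0.03],[0,0,0],[0,0,0],[0,0,0]],"rotation":[[0,0,0],[0,0,0],[0,0,0],[0,0,0]]}' | grep -E 'pos|rot|^force'
python3 -m pendant '{"jaw":[1,1,1,1,1],"travel":[[0,0,0],[0,0,0],[0,0,0],[0,0,0],[0,0,0]],"rotation":[[0,0,0],[0,0,0],[0,0,0],[0,0,0],[0,0,0]]}' | grep -E 'pos|rot|^force'
python3 - <<'E'
from h import *
b=r.read_camera("side")["color"]
cv2.imwrite("pics/l.png",cv2.resize(b[185:230,235:310],(800,480),interpolation=cv2.INTER_CUBIC))
E
```

```text
ee_pos: [582.7, 10.9, 53.0]
tool_rot: [-0.009, -0.027, 1.0, 0.0]
force: [-15.6, 0.2, 1.5]
ee_pos: [582.7, 10.9, 52.9]
tool_rot: [-0.009, -0.028, 1.0, 0.0]
force: [-15.6, -0.7, 3.0]
```

View pics/l.png

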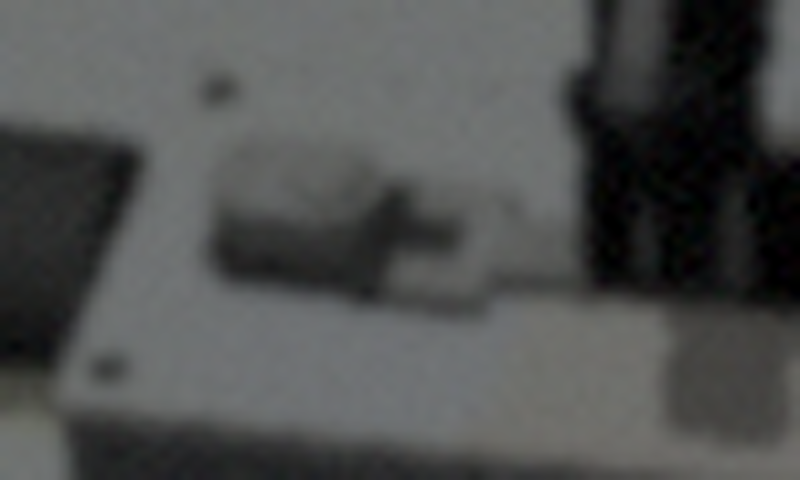

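The clip is home: the bridge touches the shaft at (385,240), the jaws are hidden under the collar, and the fork sits on the shoulders. The bedding force held at about 15 N. Now I'll back out.

```bash
python3 -m pendant '{"jaw":[1,1,1,1,1,1,1,1,1,1,1,1],"travel":[[0.2,0,0.05],[0.3,0,0.1],[0.3,0,0],[0.3,0,0],[0.5,0,0],[1,0,0],[1.5,0,0],[1.5,0,0],[0,0,-1],[0,0,-2],[0,0,-2],[0,0,0]],"rotation":[[0,0,0],[0,0,0],[0,0,0],[0,0,0],[0,0,0],[0,0,0],[0,0,0],[0,0,0],[0,0,0],[0,0,0],[0,0,0],[0,0,0]]}'
python3 -c "
from h import *
to([516.5,333.1,95],0.055)"
```

```text
time: 20.85
ee_pos: [539.4, 8.5, 107.9]
tool_rot: [0.005, -0.028, 1.0, 0.001]
force: [0.6, 0.2, -1.0]
width: 16.2
finger_force: 107.5
t 20.85 tcp [539.4   8.5 107.9] travel [ 0.51 32.54  1.33] rot [0.001 0.01  0.   ] travel after rot [ 0.5  32.54  1.29] F [ 0.6  0.2 -1. ] w 16.2
```

```bash
python3 -m pendant '{"jaw":[1,1,1,1,1,1,1,1,1,1,1,1],"travel":[[0.1,1.5,0],[0.1,3,0.1],[0.1,3.5,0.1],[0.1,3.5,0.1],[0.1,3.5,0.2],[0,3.5,0.2],[0,3.5,0.2],[0,3.5,0.2],[0,3.5,0.2],[0,2.5,0],[0,1,0],[0,0,0]],"rotation":[[0,0.01,0],[0,0,0],[0,0,0],[0,0,0],[0,0,0],[0,0,0],[0,0,0],[0,0,0],[0,0,0],[0,0,0],[0,0,0],[0,0,0]]}' >/dev/null
python3 -m pendant '{"jaw":[1,1,1],"travel":[[0,0,0],[0,0,0],[0,0,0]],"rotation":[[0,0,0.12],[0,0,0.12],[0,0,0]]}' 
python3 -c "
from h import *
to([516.5,333.1,14.1],-0.188)"
```

```text
time: 22.35
ee_pos: [512.9, 330.0, 91.0]
tool_rot: [-0.004, 0.094, 0.996, -0.001]
force: [-0.1, 0.6, -1.5]
width: 16.1
finger_force: 107.6
t 22.35 tcp [512.9 330.   91. ] travel [-0.36  0.4   7.69] rot [-0.003 -0.009  0.001] travel after rot [-0.3   0.38  7.69] F [-0.1  0.6 -1.5] w 16.1
```

```bash
python3 -m pendant '{"jaw":[1,1,1,1,1,1,1],"travel":[[-0.3,0.4,1],[0,0,2],[0,0,2],[0,0,1.5],[0,0,0.6],[0,0,0.3],[0,0,0]],"rotation":[[-0.003,-0.009,0],[0,0,0],[0,0,0],[0,0,0],[0,0,0],[0,0,0],[0,0,0]]}' 
python3 -m pendant '{"jaw":[1,1,1],"travel":[[0,0,0.1],[0,0,0.1],[0,0,0]],"rotation":[[0,0,0],[0,0,0],[0,0,0]]}' 
python3 -c "
from h import *
to([516.5,333.1,14.1],-0.188)"
```

```text
time: 23.05
ee_pos: [516.5, 336.0, 17.4]
tool_rot: [0.001, 0.092, 0.996, 0.001]
force: [-0.1, -0.6, -1.3]
width: 16.0
finger_force: 107.6
time: 23.35
ee_pos: [516.5, 336.2, 15.9]
tool_rot: [0.001, 0.092, 0.996, 0.001]
force: [-0.2, 0.1, -1.5]
width: 16.1
finger_force: 107.6
t 23.35 tcp [516.5 336.2  15.9] travel [-0.06 -0.31  0.18] rot [0.002 0.001 0.003] travel after rot [-0.06 -0.31  0.18] F [-0.2  0.1 -1.5] w 16.1
```

```bash
python3 -m pendant '{"jaw":[1,1,1],"travel":[[0,0,0.1],[0,0,0.08],[0,0,0]],"rotation":[[0,0,0],[0,0,0],[0,0,0]]}' | grep -E 'pos|^force'
python3 -m pendant '{"jaw":[1,1],"travel":[[0,0,0.05],[0,0,0]],"rotation":[[0,0,0],[0,0,0]]}' | grep -E 'pos|^force'
```

```text
ee_pos: [516.3, 336.1, 13.8]
force: [-0.2, 0.2, 0.1]
ee_pos: [516.3, 336.1, 13.8]
force: [-1.9, -1.1, 5.1]
```

Contact with the tray floor. I'll release and rise.

```bash
python3 -m pendant '{"jaw":[0,0,0,0,0,0,0,0,0,0,0,0],"travel":[[0,0,-0.04],[0,0,0],[0,0,0],[0,0,0],[0,0,-0.3],[0,0,-1],[0,0,-2],[0,0,-3],[0,0,-4],[0,0,-4],[0,0,0],[0,0,0]],"rotation":[[0,0,0],[0,0,0],[0,0,0],[0,0,0],[0,0,0],[0,0,0],[0,0,0],[0,0,0],[0,0,0],[0,0,0],[0,0,0],[0,0,0]]}' 20
python3 -m pendant '{"jaw":[0,0,0,0,0,0],"travel":[[3,0,-2],[4,0,-2],[4,0,-2],[4,0,0],[3,0,0],[0,0,0]],"rotation":[[0,0,0],[0,0,0],[0,0,0],[0,0,0],[0,0,0],[0,0,0]]}'
python3 - <<'E'
from h import *
np.set_printoptions(precision=1,suppress=True,linewidth=200)
S=r.read_camera("side");b=cv2.cvtColor(S["color"],cv2.COLOR_BGR2GRAY);T=r.read_camera("top");t=cv2.cvtColor(T["color"],cv2.COLOR_BGR2GRAY)
def blob(im,x0,y0,x1,y1,th):
    m=(im[y0:y1,x0:x1]<th).astype(np.uint8);n,l,s,c=cv2.connectedComponentsWithStats(m);print([(s[i,:5].tolist(),c[i]) for i in range(1,n) if s[i,4]>4])
print("side drive");blob(b,250,190,315,217,75)
print("side tray");blob(b,240,310,345,385,60)
print("top drive");blob(t,296,143,335,220,80)
print("top tray");blob(t,172,190,220,245,60)
print("clip at axis 665 pred tang end",Q(S,[665.5-28,14-1.5,44]),Q(T,[665.5-28,12.5,44]),"jaw tips near/far",Q(S,[686,31,44]),Q(T,[685.5,31,45]),Q(T,[686.5,-1,45]),Q(T,[647,31,45]))
print(t[146:180,300:328])
E
```

```text
time: 25.05
ee_pos: [516.8, 336.3, 158.5]
tool_rot: [0.002, 0.092, 0.996, 0.002]
force: [-0.6, 0.1, -0.6]
width: 42.4
finger_force: 0.0
time: 25.65
ee_pos: [333.8, 369.6, 215.2]
tool_rot: [-0.002, 0.089, 0.996, -0.0]
force: [-0.2, -0.5, 0.7]
width: 42.6
finger_force: 0.0
side drive
[([5, 13, 23, 10, 147], array([16.2, 18. ]))]
side tray
[([39, 28, 34, 26, 526], array([55.7, 40.5]))]
top drive
[([12, 17, 9, 7, 31], array([16.4, 20. ]))]
top tray
[([11, 19, 12, 23, 184], array([16.8, 30.2]))]
clip at axis 665 pred tang end [np.float64(277.6095474883022), np.float64(207.4448071695604)] [np.float64(312.3496697582984), np.float64(167.8622891382062)] jaw tips near/far [np.float64(254.8851209722301), np.float64(209.73199809240393)] [np.float64(304.7766287416177), np.float64(150.12776724125112)] [np.float64(317.01172426119444), np.float64(149.4312576217955)] [np.float64(305.1266440641655), np.float64(164.40962271535642)]
[[154 154 153 154 154 153 154 155 154 153 153 152 153 153 153 153 153 154 154 154 154 153 154 155 154 153 152 152]
 [153 154 154 153 154 155 153 153 152 151 152 151 152 152 
[... 3037 characters left out ...]
 154 154]
 [154 154 155 155 154 154 153 154 154 154 154 153 154 154 154 154 154 154 154 154 155 154 154 154 153 155 154 154]
 [155 154 154 154 154 154 154 154 153 155 153 154 154 154 155 154 154 153 154 154 154 154 153 153 154 155 154 154]
 [154 154 154 154 154 154 154 155 153 154 154 154 154 154 154 154 153 154 154 154 154 155 153 153 154 154 154 154]
 [154 154 154 154 154 153 153 154 154 154 154 154 154 154 154 155 154 154 154 154 154 154 154 154 154 154 153 153]
 [153 154 155 154 154 154 154 154 153 154 154 153 154 153 154 153 154 155 154 154 155 154 154 154 154 154 154 154]
 [154 153 154 154 154 154 154 153 156 155 154 154 154 154 154 154 153 154 154 154 154 154 153 153 154 153 154 154]]
```

```bash
python3 -c "
from station import r
print(r.sign_off())"
```

```text
the job is handed in; nothing more can be done
None
```

The clip is snapped home on the shaft groove and was bedded at about 15 N for over half a second; the fork is back in the tray and released, and I handed the job in at about 26 s; sign-off returned no verdict.

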